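Move three vessels on to their next stations by the spectrometer

ROBOT

A 7-joint arm with a two-finger parallel gripper is mounted at the origin on the work surface. World frame = base frame: x ahead of the robot, y to its left, z up, the work surface at z = 0. Lengths are in m, angles in rad, forces in N, time in s.
With the tool pointing down it reaches from about 0.425 to 0.925 m from the base axis. Payload 6.8 kg.
Tool frame: the origin (TCP) lies midway between the tips of the shut fingers; the grasp point (between the pads) lies 19 mm behind it; y points along the fingers, z is the direction in which the jaws open and shut, and the axes are right-handed (so a half turn about y gives the same grasp; the last joint's range is limited). The gripper opens to 88 mm and grips with 3 to 60 N. Pads are 20 mm wide; open, the fingers measure 115 mm over their backs; the gripper's body (75 mm by 178 mm) begins 61 mm behind the grasp point.
Start: joints at [-1.377, 0.477, 0.022, 1.555, -0.011, 1.109, -0.083], TCP at [0.201, 0.645, 0.223] pointing down, gripper open.
Joint ranges: [-2.96, 2.96], [-0.34, 2.1], [-1.41, 1.46], [0.24, 2.44], [-1.37, 4.51], [0.17, 1.92], [-2.96, 2.96]. Speed limits (rad/s): [2.39, 2.39, 3.14, 3.14, 3.14, 3.14, 3.14].

INTERFACE

Orientations are given as a rotation vector (axis times angle).
In Python, from rig import ctrl, fingers, solver, viewer, workorder, nets, monitor gives the robot as it stands. Calls block until the motion is done:
- ctrl.goto(position, orientation): joint-space move of the TCP to a pose.
- ctrl.movel(position, rate=0.15, frame=None): straight line of the TCP; frame=None keeps the orientation; rate is the mean speed in m/s.
- ctrl.move_joints(angles): joint-space move.
- fingers.let_go() and fingers.close_gripper(): open the fingers fully, or close them until they stop; the grip force is fixed at half the most.
- ctrl.pause(seconds).
- solver.solve_ik(position, orientation): joint angles nearest the present ones, or None.
- viewer.camera(name): name is "scene" or "top"; returns (picture, depth): 420x560x3 uint8, red, green, blue; 420x560 float32, m along the optical axis (not along the pixel's ray), 0 where there is no reading.
- viewer.camera_model(name): a dict with "vertical_fov" (degrees; the focal length in pixels is half the picture's height over the tangent of half this angle, whatever the lens; pixels are square), "cx", "cy" (the principal point, pixels), "k1" (the pictures are not rectified: a ray, as slopes to the right and down, at radius r is drawn at 1 + k1 r^2 times it, then the intrinsics apply), "R" (3x3) and "t" (3): a world point X has camera coordinates R X + t. Camera axes: x right, y down, z forward; pixel columns grow to the right and rows downward; lengths in m; the calibration is good to about 2 mm. A picture is of the moment at which its call begins. camera_model takes no time and is no camera call.
A pose or a line that the arm cannot do raises ctrl.Unreachable and nothing moves.
- workorder.close_job(): hands the job in, once; it reports no verdict.
Trained networks look in the newest picture that a camera, given by its name, has taken for a name from the list of things; names that differ only in an ending like _2 or _b are one class to them, and where a whole thing is asked for, a point or a joint stands for the part that bears it (a point fixed in the world has none). Each returns a list of dicts, best first, with "p" (0 to 1); they miss things now and then, are a little off and sometimes report something else, mostly with a low value. They report only what shows in the picture. A call takes as long as a camera call. They do not tell look-alikes from the thing itself.
- nets.look_for(camera, query): "centre" ([row, column] in pixels, amid what is visible of it).
- nets.pinpoint(camera, query): "centre" ([row, column] in pixels: a listed point, or the origin of a listed thing).
Readings, each from a call of its own:
- monitor.read_t(): time.
- monitor.read_qpos(): joint angles.
- monitor.read_qd(): joint speeds.
- monitor.read_tau(): joint torques, N m.
- monitor.read_position(): TCP position.
- monitor.read_orientation(): TCP orientation.
- monitor.read_contact_force(): force on the tool from outside, world axes, zero at the start.
- monitor.read_moment(): the same for the moment, N m.
- monitor.read_opening(): opening from 0.0 (shut) to 1.0 (fully open).
Only numpy, scipy, OpenCV 4.12 (cv2) and the standard library are available. Lean on these libraries where they do the work, as an engineer would, in place of code of your own. Each camera call takes 0.05 s, during which the arm holds its last target. There are 200 camera calls.

TASK

Move every vessel on to its next station: the conical flask from the stirrer onto the balance pan, the squat jar from the balance into the round drip dish, and the square bottle from the dish onto the stirrer plate, each standing upright in the middle of its new place. Each station takes only one vessel, so stand one of them on the empty cork mat in the meantime. Keep the vessels upright, set them down rather than dropping them, and leave the wash bottle, tip box and vial rack where they are.

Things in the scene. Friction and masses are not known exactly. Their poses are not given: they have to be found in the camera images.
- flask: Loose stoppered conical (Erlenmeyer) flask of clear glass, about 0.16 kg: foot 68 mm across, tapering from 8 mm up to a straight cylindrical neck 26 mm across from 66 to 100 mm above its underside, then a dark rubber stopper 23 mm across up to 112 mm. Origin: centre of its underside, z up along its axis. At the start it stands on the stirrer. It can be gripped by the neck from above.
- bottle: Loose white plastic reagent bottle with a square body, about 0.2 kg: body 48 x 48 mm (sides along its x and y) up to 66 mm above its underside, shoulder to 74 mm, round neck 28 mm across to 84 mm, round white screw cap 32 mm across from 84 to 110 mm. Origin: centre of its underside, z up. At the start it stands in the dish. It can be gripped by the cap from above.
- jar: Loose squat round jar, amber glass with a white lid, about 0.18 kg: a plain cylinder 54 mm across and 60 mm tall, the lid (from 42 to 60 mm) as wide as the glass. Origin: centre of its underside, z up. At the start it stands on the balance pan.
- balance: Fixed laboratory balance: white housing 155 x 124 mm, 42 mm tall, reaching from 95 mm on its -x side (display strip) to 60 mm on its +x side of the origin; a round steel weighing pan 94 mm across whose flat top is 55 mm above the bench. Origin: on the bench straight under the centre of the pan; z up, x away from the display. The pan does not give.
- stirrer: Fixed magnetic stirrer: grey housing 135 x 120 mm, 44 mm tall, with two black knobs on its -x end, topped by a square white ceramic plate 104 x 104 mm whose flat top is 55 mm above the bench. Origin: on the bench straight under the centre of the plate; z up.
- dish: Fixed round shallow steel drip dish, 124 mm across at the rim; flat floor 5 mm above the bench, about 114 mm across inside, rim 10 mm above the bench. Origin: on the bench under its centre, z up.
- mat: Fixed square cork mat 112 x 112 mm, its top 5 mm above the bench, empty at the start: the free spot. Origin: on the bench under its centre, z up; x and y along its sides.
- washbottle: Loose wash bottle with a bent spout, 60 mm across, about 180 mm tall, near the far side of the bench; to be left alone. Origin: centre of its underside.
- tipbox: Loose closed box of pipette tips, 80 x 115 x 62 mm, on the far left; to be left alone. Origin: centre of its underside.
- vialrack: Loose aluminium rack 80 x 130 mm with small capped vials, 58 mm tall, on the far right; to be left alone. Origin: centre of its underside.
There are look-alikes about, which are no part of the job. Leave any yellow look-alike of the jar alone.

How it is judged:
On the way:
1. one of the three vessels has been stood on the cork mat (((x of flask in the frame of mat between -0.056 and 0.056 m and y of flask in the frame of mat between -0.056 and 0.056 m and z of flask in the frame of mat below 0.01 m and linear speed of flask below 0.05 m/s) or (x of bottle in the frame of mat between -0.056 and 0.056 m and y of bottle in the frame of mat between -0.056 and 0.056 m and z of bottle in the frame of mat below 0.01 m and linear speed of bottle below 0.05 m/s) or (x of jar in the frame of mat between -0.056 and 0.056 m and y of jar in the frame of mat between -0.056 and 0.056 m and z of jar in the frame of mat below 0.01 m and linear speed of jar below 0.05 m/s))), for 0.2 s.
At the end, for the whole second after the job is handed in: The flask stands on the balance pan, the bottle on the stirrer plate and the jar on the dish floor, each with its centre within 15 mm of the centre of its place, resting on it (height within 4 mm), upright within 0.1 rad, and at rest (horizontal distance between flask and balance below 0.015 m and z of flask in the frame of balance between 0.051 and 0.059 m and angle between each of flask, bottle, jar's own z axis and vertical below 0.1 rad and linear speed of each of flask, bottle, jar below 0.02 m/s and horizontal distance between bottle and stirrer below 0.015 m and z of bottle in the frame of stirrer between 0.051 and 0.059 m and horizontal distance between jar and dish below 0.015 m and z of jar in the frame of dish between 0.001 and 0.009 m); the robot touches nothing.
It fails at once if a vessel is tipped by more than 30 degrees (angle between any of flask, bottle, jar's own z axis and vertical above 0.52 rad).
It fails at once if a vessel is dropped: let go more than about 20 mm above the place it falls to ((contact force between flask and the fingers below 0.05 N and (height (world z) of flask above 0.077 m or height (world z) of flask between 0.026 and 0.045 m)) or (contact force between bottle and the fingers below 0.05 N and (height (world z) of bottle above 0.077 m or height (world z) of bottle between 0.026 and 0.045 m)) or (contact force between jar and the fingers below 0.05 N and (height (world z) of jar above 0.077 m or height (world z) of jar between 0.026 and 0.045 m))).
It fails at once if the wash bottle, tip box or vial rack is moved by more than 20 mm (distance of any of washbottle, tipbox, vialrack from where it was at the start of the episode above 0.02 m).
It also fails if it takes over 125 s, if anything falls off the work surface, if the arm or the gripper's body presses on something with over 40 N, if the wrist force passes 120 N, or if a joint passes its speed limit or range.

## Working session

There is one attempt and no reset: what is moved stays moved. The work goes in short steps, each a Python script; the robot and the scene stay as the last script left them, time stands still between calls to the robot, and variables do not carry over. Pictures are saved under pics/ and viewed, about 12 in all and at most 16, crops included, and the job is handed in when it is done.

```bash
mkdir -p pics; ls
cat > h.py <<'E'
import numpy as np, cv2
from rig import ctrl, fingers, solver, viewer, workorder, nets, monitor
def K(m,h=420):
    f=h/2/np.tan(np.radians(m["vertical_fov"])/2); return f
def ray(name,rc):
    m=viewer.camera_model(name); f=K(m)
    d=np.array([(rc[1]-m["cx"])/f,(rc[0]-m["cy"])/f]); u=d.copy()
    for _ in range(20): u=d/(1+m["k1"]*(u@u))
    R=np.array(m["R"]);t=np.array(m["t"])
    return -R.T@t, R.T@np.array([u[0],u[1],1.])
def atz(name,rc,z):
    o,d=ray(name,rc); return o+d*(z-o[2])/d[2]
def cloud(name,depth):
    m=viewer.camera_model(name); f=K(m)
    r,c=np.mgrid[0:420,0:560]
    d=np.stack([(c-m["cx"])/f,(r-m["cy"])/f],-1); u=d.copy()
    for _ in range(20): u=d/(1+m["k1"]*(u**2).sum(-1,keepdims=True))
    P=np.concatenate([u,np.ones_like(u[...,:1])],-1)*depth[...,None]
    return (P-np.array(m["t"]))@np.array(m["R"])
E
python3 - <<'E'
from h import *
for n in("scene","top"):
    p,d=viewer.camera(n); cv2.imwrite(f"pics/{n}0.png",p[...,::-1]); np.save(f"d_{n}",d)
    print(n,{k:np.round(v,3).tolist() for k,v in viewer.camera_model(n).items()})
    for q in "flask bottle jar balance stirrer dish mat washbottle tipbox vialrack".split():
        print(q,[(round(x["p"],2),np.round(x["centre"]).tolist(),) for x in nets.look_for(n,q)[:3]],[(round(x["p"],2),np.round(x["centre"]).tolist(), np.round(atz(n,x["centre"],{'flask':.055,'jar':.055,'bottle':.005}.get(q,0)),3).tolist()) for x in nets.pinpoint(n,q)[:3]])
print(monitor.read_t(),monitor.read_orientation(),monitor.read_position())
E
```

```text
pics
scene {'vertical_fov': 57.534, 'cx': 286.68, 'cy': 209.288, 'k1': -0.04, 'R': [[-0.315, 0.949, 0.009], [0.817, 0.276, -0.507], [-0.484, -0.152, -0.862]], 't': [0.184, -0.459, 1.218]}
flask [(0.89, [119.0, 168.0]), (0.38, [194.0, 354.0]), (0.34, [222.0, 161.0])] [(0.86, [128.0, 176.0], [0.451, -0.353, 0.055])]
bottle [(0.79, [210.0, 446.0])] [(0.57, [217.0, 438.0], [0.47, 0.353, 0.005])]
jar [(0.9, [227.0, 302.0]), (0.82, [244.0, 333.0]), (0.62, [181.0, 352.0])] [(0.97, [249.0, 330.0], [0.66, 0.125, 0.055]), (0.71, [186.0, 351.0], [0.485, 0.13, 0.055]), (0.67, [232.0, 301.0], [0.64, 0.052, 0.055])]
balance [(0.72, [195.0, 356.0])] [(0.64, [197.0, 348.0], [0.481, 0.131, 0.0]), (0.47, [186.0, 352.0], [0.445, 0.133, 0.0])]
stirrer [(0.8, [138.0, 182.0])] []
dish [(0.85, [224.0, 429.0])] [(0.79, [221.0, 433.0], [0.48, 0.346, 0.0]), (0.32, [141.0, 175.0], [0.455, -0.369, 0.0])]
mat [(0.74, [186.0, 253.0])] [(0.74, [187.0, 256.0], [0.528, -0.101, 0.0])]
washbottle [(0.67, [250.0, 250.0])] [(0.58, [261.0, 253.0], [0.719, -0.036, 0.0]), (0.5, [126.0, 174.0], [0.405, -0.397, 0.0])]
tipbox
[... 754 characters left out ...]
.0, 230.0])] [(0.97, [242.0, 236.0], [0.485, 0.125, 0.0])]
stirrer [(0.78, [273.0, 426.0]), (0.66, [240.0, 144.0])] [(0.68, [262.0, 426.0], [0.446, -0.373, 0.0]), (0.6, [243.0, 236.0], [0.484, 0.125, 0.0])]
dish [(0.81, [248.0, 154.0])] [(0.93, [246.0, 152.0], [0.468, 0.347, 0.0])]
mat [(0.29, [247.0, 155.0]), (0.19, [241.0, 143.0])] [(0.94, [230.0, 328.0], [0.524, -0.115, 0.0])]
washbottle [(0.64, [148.0, 302.0])] [(0.74, [154.0, 300.0], [0.729, -0.037, 0.0])]
tipbox [(0.95, [154.0, 189.0])] [(0.9, [157.0, 193.0], [0.713, 0.251, 0.0])]
vialrack [(0.74, [164.0, 387.0])] [(0.66, [163.0, 388.0], [0.711, -0.276, 0.0])]
2.1 [-1.55774262  0.2369133  -0.23689095] [0.20064113 0.64452178 0.22265714]
```

View pics/scene0.png

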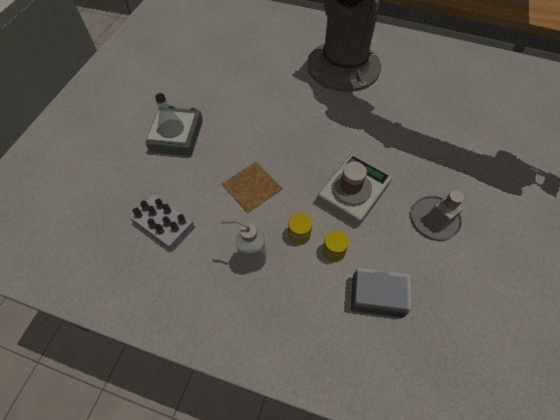

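View pics/top0.png

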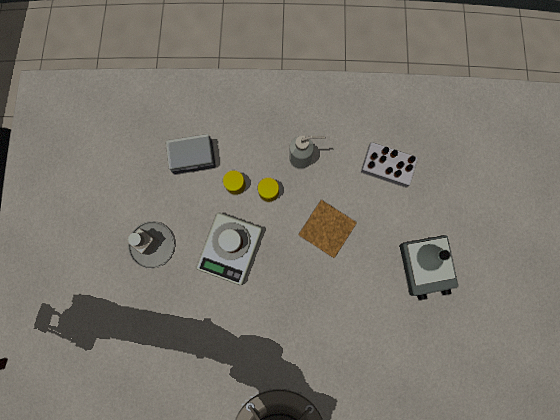

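The jar has three candidates: yellow at top (182,234) and (188,268), and a white-lidded one on the balance at (239,230). The one on the balance fits, being amber with a white lid. I'll confirm it with a crop while refining positions from depth.

Run:
```python
from h import *
P=[];C=[];N=[]
for n in("top","scene"):
    X=cloud(n,np.load(f"d_{n}.npy")).reshape(-1,3); im=cv2.imread(f"pics/{n}0.png").reshape(-1,3)
    P.append(X);C.append(im)
def sel(i,xy,r,z0,z1):
    X=P[i]; return X[(np.hypot(*(X[:,:2]-xy).T)<r)&(X[:,2]>z0)&(X[:,2]<z1)]
def circ(A):
    (c,r)=cv2.minEnclosingCircle(A[:,:2].astype(np.float32)); return np.round(c,4),round(r,4)
def rect(A):
    c,s,a=cv2.minAreaRect((A[:,:2]*1000).astype(np.float32)); return np.round(c,1),np.round(s,1),round(a,1)
for i in(0,1):
    for nm,xy,r,z0,z1 in [("jartop",(.485,.125),.06,.105,.125),("pan",(.485,.125),.07,.051,.06),("stopper",(.45,-.362),.06,.155,.18),("plate",(.45,-.365),.085,.051,.06),("cap",(.478,.355),.06,.105,.125),("rim",(.475,.35),.09,.0075,.013),("mat",(.526,-.108),.09,.0033,.008)]:
        A=sel(i,np.array(xy),r,z0,z1)
        if len(A)>3: print(i,nm,len(A),"circ",*circ(A),"rect",*rect(A),"med",np.round(np.median(A,0),3),"bbox",np.round((A.min(0)+A.max(0))[:2]/2,4))
        else: print(i,nm,len(A))
a=cv2.imread("pics/scene0.png")[150:270,270:480]; b=cv2.imread("pics/top0.png")[170:290,110:290]
cv2.imwrite("pics/crop.png",np.hstack([cv2.resize(a,(400,400*120//210))[:228],cv2.resize(b,(342,228))]))
```

```text
0 jartop 413 circ [0.4825 0.1286] 0.0273 rect [481.4 128.3] [51.6 52.5] 2.0 med [0.482 0.128 0.116] bbox [0.4815 0.1283]
0 pan 637 circ [0.4851 0.133 ] 0.0473 rect [485.3 133. ] [92.7 92.6] 38.2 med [0.485 0.132 0.056] bbox [0.4852 0.1325]
0 stopper 105 circ [ 0.4554 -0.3634] 0.0135 rect [ 456.1 -363. ] [23.  24.4] 34.3 med [ 0.455 -0.362  0.167] bbox [ 0.4557 -0.3634]
0 plate 1029 circ [ 0.4476 -0.368 ] 0.0711 rect [ 446.9 -368.7] [104.  106.8] 11.4 med [ 0.43  -0.366  0.056] bbox [ 0.4483 -0.3681]
0 cap 155 circ [0.477  0.3568] 0.0168 rect [476.2 356.5] [29.  31.4] 1.6 med [0.476 0.355 0.115] bbox [0.4762 0.3565]
0 rim 320 circ [0.4791 0.3452] 0.0693 rect [472.3 347.1] [122.4 122.5] 28.2 med [0.464 0.334 0.009] bbox [0.479  0.3461]
0 mat 1576 circ [ 0.5261 -0.1078] 0.0899 rect [ 525.9 -108.2] [175.8 174.7] 1.4 med [ 0.528 -0.11   0.005] bbox [ 0.5256 -0.1082]
1 jartop 401 circ [0.4828 0.1285] 0.0279 rect [483.5 128.8] [53.2 53. ] 18.5 med [0.487 0.128 0.115] bbox [0.4824 0.1281]
1 pan 571 circ [0.486  0.1322] 0.0475 rect [491.9 132.7] [82.5 92.8] 5.6 med [0.504 0.141 0.055] bbox [0.4904 0.1322]
1 stopper 94 circ [ 0.4583 -0.3648] 0.0137 rect [ 457.6 -363.9] [26.4 22. ] 23.1 med [ 0.462 -0.362  0.166] bbox [ 0.4583 -0.3637]
1 plate 654 circ [ 0.4488 -0.3674] 0.0726 rect [ 448.1 -369.1] [109.2 107. ] 11.6 med [ 0.466 -0.348  0.055] bbox [ 0.4482 -0.3673]
1 cap 185 circ [0.4773 0.3558] 0.0173 rect [477.9 356.7] [31.7 31.4] 8.5 med [0.481 0.355 0.115] bbox [0.4774 0.3565]
1 rim 245 circ [0.4729 0.3471] 0.063 rect [476.1 345.9] [122.1 116.1] 53.8 med [0.489 0.34  0.009] bbox [0.4728 0.3485]
1 mat 1387 circ [ 0.5245 -0.1067] 0.0892 rect [ 532.1 -106.7] [168.2 158.5] 88.6 med [ 0.533 -0.112  0.005] bbox [ 0.5315 -0.1062]
```

View pics/crop.png

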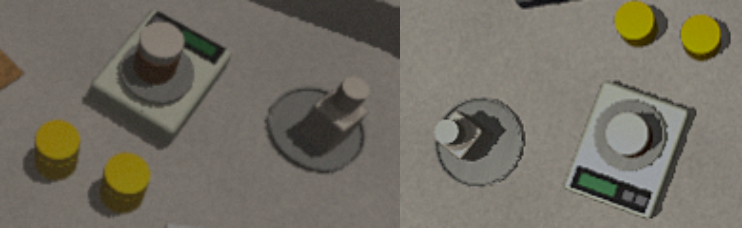

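The crop confirms it: the amber jar with the white lid stands on the balance, and the yellow ones by the tip box are decoys. The bottle goes to the mat first, since it is nearest the tool.

```bash
cat >> h.py <<'E'
from scipy.spatial.transform import Rotation as Ro
POS=dict(jar=(.4825,.1285),pan=(.4855,.1325),flask=(.457,-.3635),plate=(.448,-.3685),bottle=(.477,.3565),dish=(.473,.347),mat=(.526,-.108))
G=dict(bottle=.099,jar=.040,flask=.084)
def ori(a):
    y=np.array([0,0,-1.]);z=np.array([np.cos(a),np.sin(a),0]);return Ro.from_matrix(np.c_[np.cross(y,z),y,z]).as_rotvec()
def st(m): print(m,"t",monitor.read_t(),"open",round(monitor.read_opening(),3),"F",np.round(monitor.read_contact_force(),1),"p",np.round(monitor.read_position(),4))
UP=.26
def pick(v,xy,base):
    z=base+G[v]-.019
    ctrl.movel([*xy,UP],rate=.3); ctrl.movel([*xy,z],rate=.12); fingers.close_gripper(); st("grasp")
    ctrl.movel([*xy,UP],rate=.12); st("lifted")
def place(v,xy,base):
    z=base+G[v]-.019
    ctrl.movel([*xy,UP],rate=.18); ctrl.movel([*xy,z+.025],rate=.12); ctrl.movel([*xy,z+.0015],rate=.04); st("set"); ctrl.pause(.2)
    fingers.let_go(); ctrl.movel([*xy,UP],rate=.15); st("clear")
E
python3 - <<'E'
from h import *
print(Ro.from_rotvec(monitor.read_orientation()).as_matrix().round(3))
for a in (0,np.pi/2,-np.pi/2,np.pi):
    print(a)
    for k in POS:
        for z in(.26,.1):
            q=solver.solve_ik([*POS[k],z],ori(a)); print(k,None if q is None else np.round(q,2))
E
```

```text
[[ 0.955 -0.     0.297]
 [-0.297  0.     0.955]
 [-0.    -1.     0.   ]]
0
jar [-0.88  0.15  0.56  1.95 -0.09  1.06 -0.28]
jar [-0.77  0.39  0.48  2.1  -0.27  0.71 -0.12]
pan [-0.88  0.16  0.56  1.94 -0.1   1.06 -0.28]
pan [-0.78  0.39  0.47  2.1  -0.27  0.71 -0.13]
flask [-0.21  0.46  1.07  1.78 -0.44  1.16  1.  ]
flask [-0.05  0.63  0.85  1.92 -0.61  0.87  1.12]
plate [-0.2   0.45  1.07  1.79 -0.43  1.16  1.01]
plate [-0.03  0.62  0.85  1.93 -0.61  0.87  1.14]
bottle [-1.06  0.33  0.4   1.73 -0.14  1.11 -0.62]
bottle [-1.01  0.51  0.35  1.87 -0.23  0.8  -0.54]
dish [-1.06  0.31  0.41  1.75 -0.14  1.11 -0.61]
dish [-1.01  0.5   0.35  1.9  -0.23  0.79 -0.53]
mat [-0.68  0.3   0.95  1.89 -0.27  1.09  0.38]
mat [-0.64  0.62  0.99  2.04 -0.69  0.86  0.75]
1.5707963267948966
jar [-0.71  0.15  0.37  1.94 -0.06  1.06  1.25]
jar [-0.58  0.36  0.23  2.09 -0.13  0.7   1.31]
pan [-0.71  0.15  0.36  1.93 -0.06  1.07  1.25]
pan [-0.58  0.37  0.23  2.08 -0.13  0.71  1.3 ]
flask [ 0.71  0.3  -0.18  1.73  0.06  1.12  2.08]
flask [ 0.04  0.57  0.72  1.92 -0.5   0.83  2.59]
plate [ 0.73  0.3  -0.18  
[... 1083 characters left out ...]
592653589793
jar [-0.48  0.15  0.11  1.93 -0.02  1.07  2.78]
jar [-0.31  0.36 -0.08  2.07  0.05  0.71  2.71]
pan [-0.48  0.15  0.1   1.92 -0.02  1.07  2.77]
pan [-0.31  0.36 -0.09  2.07  0.05  0.71  2.7 ]
flask [-0.3   0.59  1.28  1.79 -0.61  1.23 -1.99]
flask [-0.24  0.91  1.27  1.93 -0.99  1.12 -1.69]
plate [-0.29  0.59  1.29  1.8  -0.6   1.23 -1.97]
plate [-0.23  0.9   1.27  1.94 -0.99  1.11 -1.67]
bottle [-0.59  0.32 -0.2   1.7   0.07  1.13  2.33]
bottle [-0.54  0.5  -0.27  1.84  0.17  0.82  2.24]
dish [-0.59  0.31 -0.19  1.72  0.06  1.12  2.35]
dish [-0.54  0.49 -0.26  1.86  0.17  0.81  2.25]
mat [-0.87  0.47  1.3   1.89 -0.5   1.16 -2.53]
mat [-0.76  0.84  1.27  2.04 -0.96  1.05 -2.15]
```

Run:
```python
from h import *
ctrl.goto([*POS["bottle"],UP],ori(0)); st("above")
pick("bottle",POS["bottle"],.005)
place("bottle",POS["mat"],.005)
ctrl.goto([.46,.25,UP],ori(0))
for n in("top","scene"):
    p,d=viewer.camera(n); cv2.imwrite(f"pics/{n}1.png",p[...,::-1]); X=cloud(n,d).reshape(-1,3)
    for nm,xy in (("cap",POS["mat"]),):
        A=X[(np.hypot(*(X[:,:2]-xy).T)<.06)&(X[:,2]>.1)&(X[:,2]<.13)]; print(n,len(A),np.round(A.mean(0),4) if len(A) else "")
```

```text
above t 3.5833 open 1.002 F [-0.4  0.8  0.4] p [0.4759 0.3583 0.2597]
grasp t 6.35 open 0.364 F [ 0.3 -0.7 -0.9] p [0.477  0.3565 0.085 ]
lifted t 7.9583 open 0.361 F [-0.2 -0.4 -1.4] p [0.4766 0.3562 0.2592]
set t 12.8417 open 0.357 F [ 0.3  0.3 -1.1] p [ 0.526  -0.1081  0.0865]
clear t 15.3333 open 1.003 F [ 0.1 -0.4 -0.3] p [ 0.5254 -0.1079  0.2592]
top 149 [ 0.5264 -0.1069  0.1155]
scene 170 [ 0.5309 -0.1061  0.1127]
```

View pics/scene1.png

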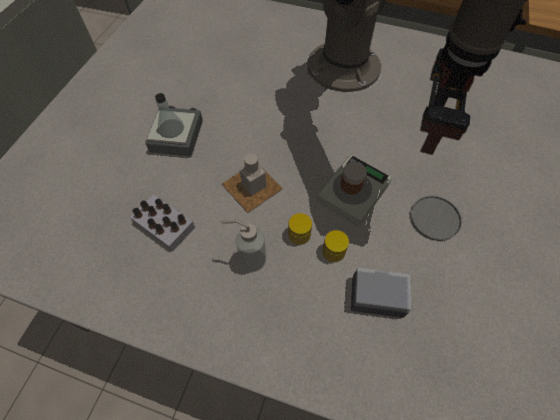

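The bottle stands upright on the mat at scene (175,253), and the dish is empty at (217,436). Next I re-measure the now-clear dish rim, then move the jar and the flask.

Run:
```python
from h import *
c=[]
for n in("top","scene"):
    p,d=viewer.camera(n); X=cloud(n,d).reshape(-1,3)
    A=X[(np.hypot(*(X[:,:2]-POS["dish"]).T)<.08)&(X[:,2]>.0072)&(X[:,2]<.0125)]
    (x,y),(a,b),_=cv2.fitEllipse(cv2.convexHull((A[:,:2]*1000).astype(np.float32))); print(n,len(A),x,y,a,b); c.append((x/1e3,y/1e3))
c=np.mean(c,0)
if np.hypot(*(c-POS["dish"]))>.006: c=np.array(POS["dish"])
print(c)
pick("jar",POS["jar"],.055); place("jar",c,.005)
pick("flask",POS["flask"],.055); place("flask",POS["pan"],.055)
pick("bottle",POS["mat"],.005); place("bottle",POS["plate"],.055)
ctrl.goto([.46,-.13,.3],ori(0)); st("end")
for n in("top","scene"):
    p,d=viewer.camera(n); cv2.imwrite(f"pics/{n}2.png",p[...,::-1]); X=cloud(n,d).reshape(-1,3)
    for nm,xy,z in (("jar",c,.065),("flask",POS["pan"],.167),("bottle",POS["plate"],.165)):
        A=X[(np.hypot(*(X[:,:2]-xy).T)<.06)&(abs(X[:,2]-z)<.008)]; print(n,nm,len(A),np.round(A.mean(0),4) if len(A) else "",np.round(xy,4), cv2.minEnclosingCircle(A[:,:2].astype(np.float32)) if len(A) else "")
cv2.imwrite("pics/both2.png",np.hstack([cv2.imread("pics/top2.png")[130:310,80:480],cv2.imread("pics/scene2.png")[90:270,110:500]]))
```

```text
top 107 488.4445495605469 311.6385803222656 53.790626525878906 129.51502990722656
scene 336 472.7698974609375 348.696533203125 121.24452209472656 124.54716491699219
[0.473 0.347]
grasp t 19.7667 open 0.61 F [-1.3 -0.4  1.8] p [0.4824 0.1285 0.076 ]
lifted t 21.45 open 0.608 F [ 1.   0.4 -2.2] p [0.4821 0.1284 0.2594]
set t 25.4417 open 0.61 F [ 0.6 -0.5 -2.3] p [0.4731 0.347  0.0274]
clear t 28.05 open 1.001 F [-0.1 -0.3  0.5] p [0.4726 0.3468 0.2591]
grasp t 32.8583 open 0.293 F [-0.8 -0.4 -1.2] p [ 0.4567 -0.3635  0.1199]
lifted t 34.175 open 0.292 F [ 0.3  0.4 -2.1] p [ 0.4567 -0.3631  0.2592]
set t 38.9333 open 0.289 F [-0.3  0.9 -1. ] p [0.4856 0.1324 0.1215]
clear t 41.2667 open 0.999 F [-0.2 -0.4 -0.2] p [0.4849 0.1324 0.2592]
grasp t 44.75 open 0.357 F [-0.3 -0.6 -1.3] p [ 0.526 -0.108  0.085]
lifted t 46.3583 open 0.361 F [ 0.5 -0.1 -0.9] p [ 0.5256 -0.1079  0.2593]
set t 49.7333 open 0.358 F [-0.7 -0.2 -2.2] p [ 0.448  -0.3686  0.1365]
clear t 51.8917 open 1.004 F [ 0.3 -0.3 -0.5] p [ 0.4477 -0.368   0.2591]
end t 52.85 open 0.999 F [-0.3 -0.5  0.5] p [ 0.4599 -0.1309  0.2998]
top jar 367 [0.4729 0.3452 0.0652] [0.473 0.347] ((0.47358331084251404, 0.3461874723434448), 0.027797536924481392)
top flask 88 [0.4865 0.1312 0.1675] [0.4855 0.1325] ((0.48551666736602783, 0.13084690272808075), 0.012439071200788021)
top bottle 162 [ 0.4481 -0.3667  0.1651] [ 0.448  -0.3685] ((0.44778600335121155, -0.3677566647529602), 0.017032980918884277)
scene jar 402 [0.4767 0.3456 0.0647] [0.473 0.347] ((0.47440603375434875, 0.3460293412208557), 0.0279080867767334)
scene flask 98 [0.489  0.1312 0.1663] [0.4855 0.1325] ((0.48690688610076904, 0.13154146075248718), 0.012529469095170498)
scene bottle 127 [ 0.4526 -0.3662  0.1637] [ 0.448  -0.3685] ((0.45045942068099976, -0.3676601052284241), 0.01694156974554062)
```

View pics/both2.png

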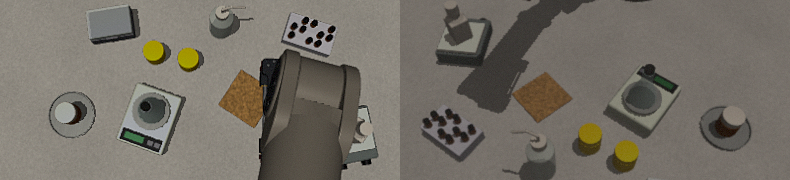

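All three vessels stand upright and centred: the jar at (113,70), the flask at (107,150) and the bottle at (130,362) in the top and scene crops. The arm is clear of everything, so I'm handing in.

```bash
python3 -c "
from h import *
workorder.close_job()"
```

```text
the job is handed in; nothing more can be done
```

All three vessels are at their new stations and the job is handed in; it reports no verdict. The bottle went to the cork mat first, then the jar into the dish, the flask onto the balance pan, and the bottle from the mat onto the stirrer. This took about 53 s on the robot's clock.

- **Positions:** The last depth check from both cameras put each vessel within about 3 mm of the centre I measured for its place. Their tops were within about 2 mm of the expected heights.
- **Condition:** In the last pictures all three stand upright, and the wash bottle, tip box, vial rack and yellow jars look undisturbed. I did not measure those again. The arm was clear of everything at hand-in.
- **Disagreement:** When I re-measured the dish from the top camera, the fit was clearly wrong, probably because the arm was in the way. I dropped it and kept the first dish estimate, which agreed with the second scene-camera measurement to about 2 mm.

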